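# Set out the bench for a re-heeling job

## Task

Set the bench out for re-heeling. On the plywood board, stand the jar in the middle of the end cork patch nearer the iron last, lay the brush bristles down on the other end patch, centred and running straight across the board, and put the wide tin in the middle of the patch between them with the small tin centred on top of it. Put the rubber heel squarely on the heel seat of the iron last, its round edge over the last's round end, and never tip the jar over.

Things in the scene. Friction and masses are not known exactly. Their poses are not given: they have to be found in the camera images.
- board: Fixed plywood board, 300 mm long (y axis) by 130 mm (x axis) by 10 mm thick, with a row of three square 80 mm cork patches flush with its top, centred at x = 0, y = -100, 0 and +100 mm. Origin at the centre of the underside; x points roughly away from the robot (yaw within 0.2 rad). It lies left or right of the robot's midline, the iron last on the other side.
- last: Fixed dark iron shoe last, sole up, on a low wooden base. Its level sole-shaped top is 60 mm above the table; the toe points along x, roughly away from the robot (yaw within 0.25 rad). Origin on the table below the centre of the heel seat, the round end (radius 31 mm) nearest the robot; next comes a 46 mm wide waist; the toe ends at x = 152 mm.
- wide_tin: Loose flat round aluminium polish tin with lid, diameter 64 mm, height 26 mm, 0.12 kg nominal, the wider of two tins. Origin at the centre of the underside, z up.
- small_tin: Loose flat round aluminium polish tin with lid, diameter 42 mm, height 20 mm, 0.05 kg, the smaller of two tins. Origin at the centre of the underside, z up.
- jar: Loose round amber glass shoe-cream jar with a dark metal cap and paper label, diameter at most 48 mm, height 55 mm, 0.14 kg nominal. Origin at the centre of the underside, z up.
- brush: Loose shoe brush on its stiff black bristle block, light wooden back on top: 120 mm long (x axis), 42 mm wide (y axis), 44 mm high, the wooden back being the top 20 mm and the bristles (36 mm wide) the rest. 0.12 kg. Origin at the centre of the underside. Straight across the board means its x axis along the board's x axis, either way round.
- heel: Loose black rubber heel, D-shaped from above: 64 mm long (x axis), 54 mm wide (y axis), 20 mm thick, 0.06 kg. Round toward -x (radius 27 mm); flat parallel sides 54 mm apart from x = -5 to +32 mm. Origin at the centre of the underside, z up. On the last its origin belongs over the last's origin, its x axis along the last's x axis.
- heel_round (a point): Point at the middle of the round edge of the rubber heel, 32 mm from the heel's origin along its -x axis, 10 mm above its underside.
Things that resemble listed ones, but are neither listed nor needed, are in the scene too. What is shaped like the brush but turquoise or yellow is not meant.

How it is judged:
By the outcome, as a careful person would: the job done as asked, in the order asked, and still so for the second after the job is handed in, with the robot touching nothing.
It also fails if it takes over 115 s, if anything falls off the work surface, if the arm or the gripper's body presses on something with over 40 N, if the wrist force passes 120 N, or if a joint passes its speed limit or range.

## Robot

A 7-joint arm with a two-finger parallel gripper is mounted at the origin on the work surface. World frame = base frame: x ahead of the robot, y to its left, z up, the work surface at z = 0. Lengths are in mm, angles in rad, forces in N, time in s.
With the tool pointing down it reaches from about 400 to 850 mm from the base axis. Payload 10.4 kg.
Tool frame: the origin (TCP) lies at the very end of the fingers, on their centre line; the grasp point (between the pads) lies 19 mm behind it; z points along the fingers, y is the line along which they close (so a half turn about z gives the same grasp; the last joint's range is limited). The gripper opens to 87 mm and grips with 3 to 60 N. Pads are 19 mm wide; open, the fingers measure 117 mm over their backs; the gripper's body (75 mm by 190 mm) begins 51 mm behind the grasp point.
Start: joints at [-1.178, 0.332, -0.065, 1.46, 0.022, 1.35, -0.088], TCP at [252.441, 571.776, 201.476] pointing down, gripper open.
Joint ranges: [-2.6, 2.6], [-0.5, 2.12], [-1.47, 1.34], [0.16, 2.42], [-1.27, 4.41], [0.06, 2.06], [-2.6, 2.6]. Speed limits (rad/s): [2.22, 2.22, 2.79, 2.79, 3.14, 3.14, 3.14].

## Interface

Orientations are given as a unit quaternion [w, x, y, z].
In Python, from plant import env, cams gives the robot as it stands. Calls block until the motion is done:
- env.reach(position, orientation): joint-space move of the TCP to a pose.
- env.servo_line(position, rot=None, feed=150): straight line of the TCP; rot=None keeps the orientation; feed is the mean speed in mm/s.
- env.movej(angles): joint-space move.
- env.gripper_to(opening, effort=None): finger opening in mm; effort is the grip in N (None keeps the last); returns when the fingers have stopped.
- env.hold(seconds).
- env.solve_ik(position, orientation): joint angles nearest the present ones, or None.
- env.get_obs(): the state.
- cams.camera(name): name is "scene" or "top"; returns a dict with "frame" (480x640x3 uint8, blue, green, red), "range_z" (480x640 float32, mm along the optical axis (not along the pixel's ray), 0 where there is no reading), "mtx" (3x3 intrinsics, pixels), "rvec" (rotation vector, rad) and "tvec" (3), from world to camera coordinates, as OpenCV has them. Camera axes: x right, y down, z forward; pixel columns grow to the right and rows downward; lengths in mm; the calibration is good to about 2 mm. A picture is of the moment at which its call begins.
A pose or a line that the arm cannot do raises env.PlanningError and nothing moves.
- env.job_done(): hands the job in; it is judged then, once.
The state is a dict: "t": time; "joint_positions": joint angles; "qvel": joint speeds; "tau": joint torques, N m; "ee_pos": TCP position; "tcp_rot": TCP orientation; "contact_force": force on the tool from outside, world axes, zero at the start; "wrist_torque": the same for the moment, N m; "finger_gap": finger opening in mm; "finger_force": force on a finger pad.
Only numpy, scipy, OpenCV 4.12 (cv2) and the standard library are available. Lean on these libraries where they do the work, as an engineer would, in place of code of your own. Each camera call takes 0.05 s, during which the arm holds its last target. There are 200 camera calls.

## Working session

There is one attempt and no reset: what is moved stays moved. The work goes in short steps, each a Python script; the robot and the scene stay as the last script left them, time stands still between calls to the robot, and variables do not carry over. Pictures are saved under pics/ and viewed, at most 14 in all, crops included, and the job is handed in when it is done.

```bash
mkdir -p pics; ls
python3 - <<'E'
from plant import env,cams
import cv2,numpy as np
for n in("top","scene"):
    c=cams.camera(n); cv2.imwrite(f"pics/{n}0.png",c["frame"]); np.savez(f"{n}0.npz",**c)
    R=cv2.Rodrigues(np.array(c["rvec"],float))[0]; print(n,c["mtx"],(-R.T@np.ravel(c["tvec"])),R)
print(env.get_obs())
E
```

```text
pics
top [[462.22969852   0.         316.98126777]
 [  0.         462.22969852 238.55404692]
 [  0.           0.           1.        ]] [297.29128192  55.13464466 991.91480294] [[-0.02849081 -0.99959193 -0.00206181]
 [-0.99129574  0.02851945 -0.12852784]
 [ 0.12853419 -0.001618   -0.99170376]]
scene [[526.03452155   0.         319.05535684]
 [  0.         526.03452155 249.96013442]
 [  0.           0.           1.        ]] [1030.03261756  262.82500874  656.52385785] [[-0.29049296  0.95671721 -0.01749365]
 [ 0.65534178  0.1855969  -0.73217549]
 [-0.69723812 -0.22415615 -0.68089135]]
{'t': 0.1, 'joint_positions': array([-1.17757916,  0.33282104, -0.0646981 ,  1.4608374 ,  0.02162652,
        1.3498956 , -0.08848138]), 'qvel': array([ 0.00026524, -0.00091269, -0.00099636, -0.0026135 , -0.00133918,
       -0.00057872, -0.00220342]), 'tau': array([ 1.77830709e-03, -6.24544930e+01,  2.47143174e-02, -3.90717208e+01,
       -6.15491602e-02,  3.65184748e-02,  7.17140711e-05]), 'ee_pos': array([252.32793343, 571.40336507, 200.73531528]), 'tcp_rot': array([-8.99606312e-05,  2.06393660e-01,  9.78468833e-01, -6.26136860e-04]), 'contact_force': array([-0.52870502,  0.20957771,  0.54435363]), 'wrist_torque': array([-0.01922906, -0.00098101, -0.04023478]), 'finger_force': 0.0, 'finger_gap': 87.08695965890806}
```

View pics/top0.png

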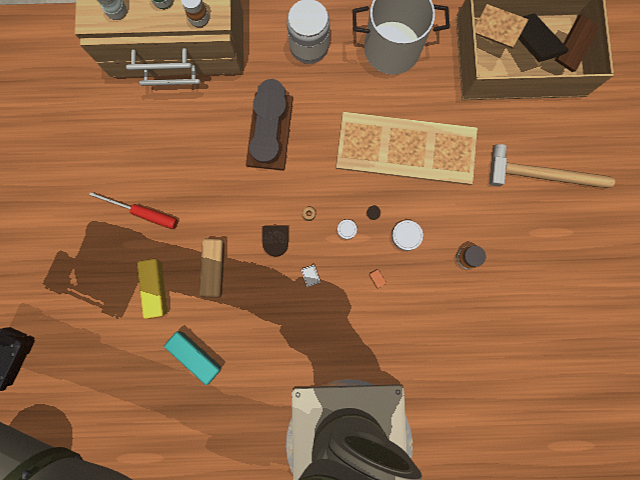

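View pics/scene0.png

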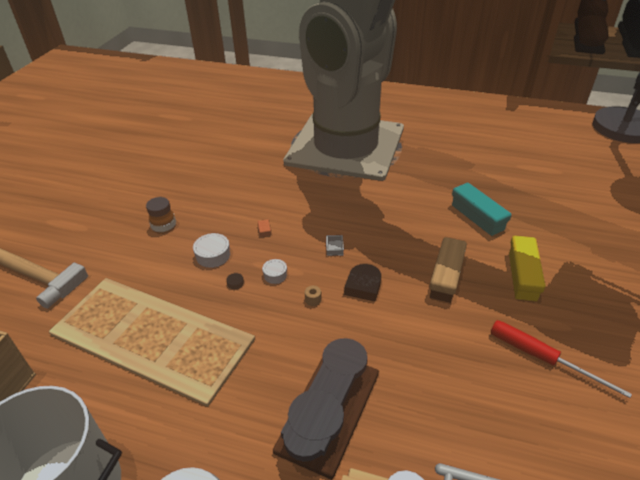

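The top view shows the board at (407,148), the last at (268,125) with its heel seat near (264,150), the heel at (275,241) with its round edge toward the robot, and the brush at (212,267). The wide tin is at (407,235), the small tin at (347,229) and the jar at (472,256). The scene view confirms the brush is bristles down and the jar upright. The end patch nearer the last is the left one, (361,141).

```bash
cat > vis.py <<'E'
import numpy as np,cv2
def world(c):
    K=c["mtx"];R=cv2.Rodrigues(np.array(c["rvec"],float))[0];t=np.ravel(c["tvec"])
    v,u=np.mgrid[0:480,0:640];Z=c["range_z"].astype(float)
    P=np.stack([(u-K[0,2])/K[0,0]*Z,(v-K[1,2])/K[1,1]*Z,Z],-1)
    W=(P-t)@R; W[Z<=0]=np.nan; return W
def cast(c,px,z):
    K=c["mtx"];R=cv2.Rodrigues(np.array(c["rvec"],float))[0];t=np.ravel(c["tvec"])
    px=np.asarray(px,float).reshape(-1,2)
    d=np.c_[(px-K[[0,1],2])/K[0,0],np.ones(len(px))]@R;C=-R.T@t
    return (C+d*((z-C[2])/d[:,2])[:,None])[:,:2]
def face(c,W,px,h,tol=7,r=75):
    """contour (pixels) of the level face at height h around the pixel px -> world points"""
    m=(np.abs(W[...,2]-h)<tol).astype(np.uint8)
    w=np.zeros_like(m);cv2.circle(w,px,r,1,-1);m*=w
    n,l,s,_=cv2.connectedComponentsWithStats(m,connectivity=4)
    k=l[px[1],px[0]] or 1+np.argmax(s[1:,4])
    m=(l==k).astype(np.uint8);return m
def rect(c,m,h):
    u=cv2.findContours(m,cv2.RETR_EXTERNAL,cv2.CHAIN_APPROX_NONE)[0]
    q=cast(c,max(u,key=len),h).astype(np.float32)
    return cv2.minAreaRect(q)
def centroid(c,m,h):
    v,u=np.nonzero(m);q=cast(c,np.c_[u,v],h);return q.mean(0),np.sqrt(len(q)*4/np.pi)
E
python3 - <<'E'
import numpy as np,cv2
from vis import *
T=dict(np.load("top0.npz"));S=dict(np.load("scene0.npz"))
px={"top":dict(wide=(407,235,26),small=(347,229,20),jar=(474,256,55),brush=(212,267,44),heel=(275,241,20),board=(407,148,10),last=(264,150,60)),
"scene":dict(wide=(212,245,26),small=(275,267,20),jar=(159,207,55),brush=(450,257,44),heel=(364,277,20),board=(150,335,10),last=(345,353,60))}
for n,c in(("top",T),("scene",S)):
    W=world(c);print(n,"table",np.nanmedian(W[...,2]),np.nanstd(W[300:310,380:400,2]))
    for k,(u,v,h) in px[n].items():
        tol=4 if h==10 else 7
        m=face(c,W,(u,v),h,tol)
        print(k,W[v,u].round(1),m.sum(),"cen",centroid(c,m,h)[0].round(1),"rect",[np.round(x,1) for x in rect(c,m,h)])
        np.save(f"m_{n}_{k}.npy",m)
vis=T["frame"].copy()
for k in px["top"]:
    m=np.load(f"m_top_{k}.npy");cv2.drawContours(vis,cv2.findContours(m,0,1)[0],-1,(0,255,0),1)
cv2.imwrite("pics/m1.png",cv2.resize(vis[60:310,140:520],None,fx=2,fy=2))
E
```

```text
top table 1.121120283217175 1.8262418722954454
wide [ 424.3 -136.    28.1] 718 cen [ 425.1 -136. ] rect [array([ 425.8, -136.4]), array([63.4, 61.7]), np.float64(88.3)]
small [442.2 -10.9  18.2] 297 cen [442.1  -8.9] rect [array([442. ,  -9.7]), array([40.4, 38.7]), np.float64(88.3)]
jar [ 373.8 -264.4   54.9] 368 cen [ 374.3 -264.4] rect [array([ 373.9, -264.3]), array([44.8, 40.8]), np.float64(88.4)]
brush [367.4 270.2  46. ] 1157 cen [366.7 274.5] rect [array([367.1, 274.4]), array([ 41.8, 117.9]), np.float64(86.8)]
heel [420.7 142.7  19.1] 693 cen [424.1 144.4] rect [array([421.9, 143.8]), array([53.2, 62.2]), np.float64(88.8)]
board [ 618.5 -149.3   12.7] 7501 cen [ 620.5 -148.2] rect [array([ 621., -148.]), array([299.5, 130.9]), np.float64(81.3)]
last [606.2 158.3  63.5] 2108 cen [674.  152.1] rect [array([673.4, 153.5]), array([ 70. , 182.8]), np.float64(79.8)]
scene table 1.9347271339905117 1.0891752912740789
wide [ 423.7 -133.    25.6] 778 cen [ 427. -133.] rect [array([ 426.4, -132.8]), array([71.2, 63.4]), np.float64(43.3)]
small [439.3  -7.5  19.1] 404 cen [443.8  -6.3] rect [array([443.9,  -5.8]), array([49.3, 41. ]), np.float64(21.4)]
jar [ 384.1 -254.4   56. ] 322 cen [ 376.8 -261.2] rect [array([ 376.7, -261.8]), array([52. , 42.2]), np.float64(30.5)]
brush [359.  277.4  43.5] 1292 cen [373.6 277.5] rect [array([371.3, 277.5]), array([ 41.6, 124.7]), np.float64(86.8)]
heel [424.2 145.9  22.8] 926 cen [425.9 146.6] rect [array([422.7, 146.6]), array([55.3, 71.8]), np.float64(89.6)]
board [ 625.5 -144.7   11.7] 10948 cen [ 624.5 -145.9] rect [array([ 620.3, -155.5]), array([281.8, 132.1]), np.float64(81.3)]
last [608.8 161.3  60.6] 3637 cen [656.7 157.4] rect [array([649.6, 155.8]), array([ 70.1, 137.2]), np.float64(84.6)]
```

View pics/m1.png

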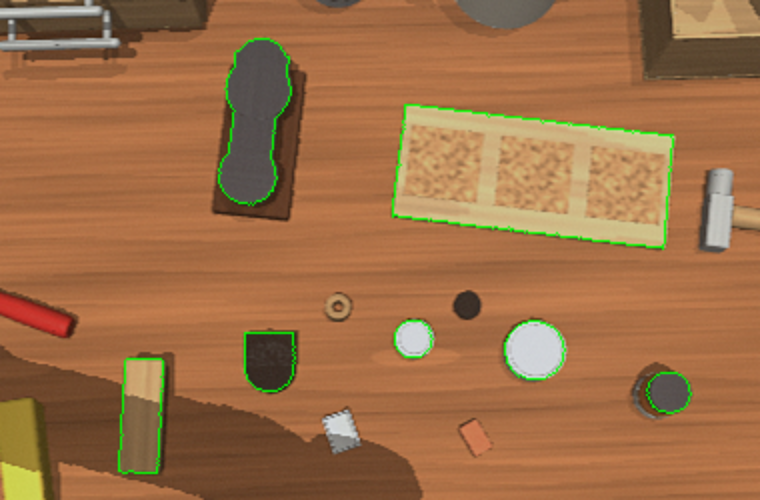

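The outlines fit cleanly: heel, last, board, both tins and jar cap are all traced. The two cameras differ by about 2–3 mm. I'll centre the jar with two crossed squeezes, place it, and use it to calibrate the camera against the arm.

```bash
cat > arm.py <<'E'
import numpy as np
from plant import env,cams
def quat(a):
    f=(a+np.pi/2)/2; return np.array([0,np.cos(f),np.sin(f),0])
def best(p,a):
    """orientation (one of two equivalent) closing along world angle a with the easier joints"""
    q0=env.get_obs()["joint_positions"];c=[]
    for k in(0,np.pi):
        s=env.solve_ik(list(p),list(quat(a+k)))
        if s is not None and abs(s[6])<2.5:c.append((np.abs(np.array(s)-q0).max(),k))
    return list(quat(a+min(c)[1]))
def over(xy,z,a):
    p=[*xy,z];q=best(p,a);env.reach(p,q);return q
def line(xy,z,feed=150,rot=None): env.servo_line([float(xy[0]),float(xy[1]),float(z)],rot,feed)
def stat(s=""):
    o=env.get_obs();print(s,"t %.1f"%o["t"],o["ee_pos"].round(1),"gap %.1f F %.1f"%(o["finger_gap"],o["finger_force"]),o["contact_force"].round(1))
def pick(xy,z,a,opening,effort,up=150):
    env.gripper_to(opening); over(xy,max(z+60,90),a); line(xy,z); env.gripper_to(0,effort); stat("grip"); line(xy,up,250); stat("up")
def place(xy,z,a,opening,up=150,zt=150):
    over(xy,zt,a); line(xy,z+25,200); line(xy,z,40); stat("down"); env.gripper_to(opening); line(xy,up,250); stat("rel")
E
python3 - <<'E'
from vis import *; from arm import *
from scipy.optimize import least_squares
T=dict(np.load("top0.npz"))
m=np.load("m_top_last.npy");v,u=np.nonzero(m);q=cast(T,np.c_[u,v],60);mu=q.mean(0)
w,V=np.linalg.eigh(np.cov((q-mu).T));ax=V[:,1]*np.sign(V[0,1])
ct=cast(T,cv2.findContours(m,0,1)[0][0] if 0 else max(cv2.findContours(m,0,cv2.CHAIN_APPROX_NONE)[0],key=len),60)
s=(ct-mu)@ax; e=ct[s<s.min()+30]
f=least_squares(lambda p:np.hypot(*(e-p[:2]).T)-p[2],[*e.mean(0),31]).x
toe=(s.max()-31+s.min())/1
print("last heel",f,"pca yaw",np.arctan2(ax[1],ax[0]),"len",np.ptp(s),"mid-based origin",mu+ax*(s.min()+31))
b=np.array([620.8,-148.1]);yaw=np.radians(81.3-90);Y=np.array([-np.sin(yaw),np.cos(yaw)])
tj=b+100*Y;print("jar target",tj)
j=[374,-264.4]
env.gripper_to(75); over(j,110,0); line(j,9); env.gripper_to(0,5); stat("x");env.gripper_to(75)
env.hold(.1)
q=best([*j,9],np.pi/2); line(j,9,30,q) if 0 else env.reach([*j,9],q); env.gripper_to(0,15); stat("y"); line(j,150,250); stat("up")
place(tj,9+10+1,yaw,70)
line([450,-20],200,300)
c=cams.camera("top");cv2.imwrite("pics/j1.png",c["frame"]);np.savez("top1.npz",**c)
W=world(c);mm=face(c,W,(361,130),65,7,25);print(centroid(c,mm,65),rect(c,mm,65));stat()
E
```

```text
last heel [612.93424415 159.98985812  29.918615  ] pca yaw -0.13143118837257622 len 182.9992101565082 mid-based origin [613.00533157 160.16544481]
jar target [635.92608202 -49.25061132]
x t 5.1 [ 374.1 -264.4    9.1] gap 43.1 F 5.0 [-0.5  1.1  1.6]
y t 8.0 [ 374.1 -264.5    9.1] gap 42.4 F 15.0 [-0.2 -1.4 -0.2]
up t 8.7 [ 373.5 -263.8  148.9] gap 43.0 F 15.0 [-0.8  0.5 -2.7]
down t 11.5 [636.  -49.4  20. ] gap 42.6 F 15.0 [ 0.4 -0.2 -0.8]
rel t 12.9 [635.8 -49.1 150. ] gap 69.7 F 0.0 [ 0.1 -0.1 -0.3]Traceback (most recent call last):
  File "<stdin>", line 20, in <module>
  File "vis.py", line 17, in face
    k=l[px[1],px[0]] or 1+np.argmax(s[1:,4])
                          ~~~~~~~~~^^^^^^^^^
    return _wrapfunc(a, 'argmax', axis=axis, out=out, **kwds)
    return bound(*args, **kwds)
ValueError: attempt to get argmax of an empty sequence
```

View pics/j1.png

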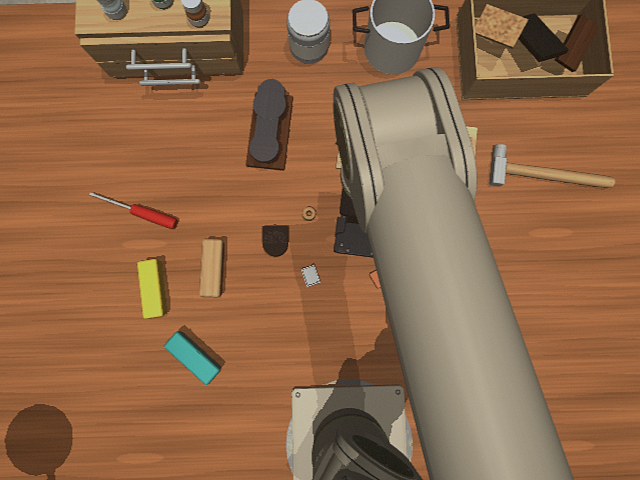

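The arm hides the board in this picture; the wood brush, now fully lit, is at (212,267). I'll move over the brush and look again.

Run:
```python
from vis import *; from arm import *
env.gripper_to(60); over([367,276],100,np.pi/2-.056)
c=cams.camera("top");np.savez("top2.npz",**c);W=world(c)
mm=face(c,W,(361,130),65,8,30);print("jar",centroid(c,mm,65),rect(c,mm,65));
mb=face(c,W,(407,170),10,4);print("board",rect(c,mb,10))
# last
m=np.load("m_top_last.npy");v,u=np.nonzero(m);q=cast(c,np.c_[u,v],60);o=np.array([613,160.]);
for it in range(3):
    yaw=-.155 if it==0 else yaw
    X=np.array([np.cos(yaw),np.sin(yaw)]);Y=np.array([-X[1],X[0]])
    s=(q-o)@X;d=(q-o)@Y;L=[]
    for a in range(-25,150,10):
        k=(s>=a-5)&(s<a+5); L.append((a,d[k].min(),d[k].max()))
    L=np.array(L);mid=(L[:,1]+L[:,2])/2
    k=(L[:,0]>35)&(L[:,0]<70)
    print("yaw",yaw,np.c_[L,mid].round(1).tolist() if it==0 else "");yaw+=np.polyfit(L[:,0],mid,1)[0]
# wooden base: low reddish dark region
hsv=cv2.cvtColor(c["frame"],cv2.COLOR_BGR2HSV)
print([hsv[p[1],p[0]].tolist() for p in((287,130),(255,163),(240,130),(268,100))])
img=c["frame"].copy();cv2.drawContours(img,cv2.findContours(mm,0,1)[0],-1,(0,255,0),1)
cv2.imwrite("pics/b2.png",cv2.resize(img[60:200,230:490],None,fx=3,fy=3));stat()
```

```text
jar (array([635.95306878, -48.19087823]), np.float64(20.928315827817965)) ((636.3846435546875, -48.53026580810547), (41.78111267089844, 43.29740905761719), 88.32061004638672)
board ((620.877685546875, -147.95460510253906), (299.4595642089844, 131.40499877929688), 81.27999114990234)
yaw -0.155 [[-25.0, -23.1, 20.9, -1.1], [-15.0, -28.4, 28.6, 0.1], [-5.0, -29.6, 29.9, 0.1], [5.0, -30.8, 30.8, 0.0], [15.0, -27.2, 29.7, 1.2], [25.0, -21.6, 23.9, 1.1], [35.0, -22.2, 24.5, 1.2], [45.0, -21.9, 24.6, 1.4], [55.0, -21.3, 24.1, 1.4], [65.0, -23.3, 25.0, 0.9], [75.0, -28.4, 31.1, 1.4], [85.0, -31.7, 34.8, 1.6], [95.0, -32.9, 37.2, 2.2], [105.0, -31.7, 36.7, 2.5], [115.0, -28.4, 33.8, 2.7], [125.0, -26.0, 32.1, 3.1], [135.0, -25.7, 32.4, 3.4], [145.0, -17.8, 23.2, 2.7]]
yaw -0.13424826105680226 
yaw -0.13051658055475532 
[[11, 145, 100], [12, 157, 78], [12, 150, 180], [4, 24, 86]]
 t 15.9 [367.8 275.3 100.4] gap 60.0 F 0.0 [-0.  -0.8 -0.4]
```

View pics/b2.png

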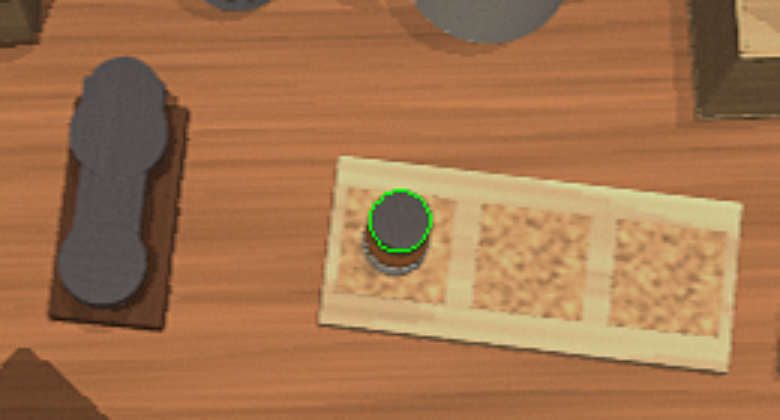

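The jar's cap is outlined at crop (400,221), upright and within 1 mm of the patch centre. The last's axis comes out at yaw −0.131. Next are the brush and the wide tin.

Run:
```python
from vis import *; from arm import *
E=np.array([.1,.8]);b=np.array([620.85,-148.05])-E;yaw=np.radians(-8.7);Y=np.array([-np.sin(yaw),np.cos(yaw)])
pick(np.array([367,274.4])-E,15,np.pi/2-np.radians(3.2),60,20)
place(b-100*Y,26,yaw+np.pi/2,60)
pick(np.array([425.4,-136.2])-E,4,np.pi/2,82,20)
place(b,15,yaw+np.pi/2,76)
env.gripper_to(60); over([440,150],160,np.pi/2)
c=cams.camera("top");np.savez("top3.npz",**c);W=world(c)
for k,p,h in(("jar",(361,130),65),("wide",(407,146),36),("brush",(453,148),54),("small",(347,229),20)):
    mm=face(c,W,p,h,7,50);print(k,centroid(c,mm,h)[0],[np.round(x,1) for x in rect(c,mm,h)])
print("targets (cam)",b+E,b+E-100*Y,b+E+100*Y)
cv2.imwrite("pics/w3.png",c["frame"]);stat()
```

```text
grip t 17.5 [367.1 274.1  15.5] gap 42.0 F 20.0 [-1.1  0.7  6. ]
up t 18.2 [366.3 273.2 148.8] gap 41.5 F 20.0 [ 0.7 -0.3 -2. ]
down t 21.7 [ 605.6 -247.7   25.8] gap 41.4 F 20.0 [-1.4 -0.8 -1.4]
rel t 23.0 [ 605.6 -247.5  150. ] gap 59.8 F 0.0 [-0.1  0.5 -0.4]
grip t 26.8 [ 427.3 -137.4    5.3] gap 0.7 F 6.9 [ 0.3 -0.1 13.9]
up t 27.7 [ 424.6 -137.   149. ] gap 0.3 F 0.0 [ 1.  -0.2  0.2]
down t 30.3 [ 620.8 -149.    15.1] gap 0.3 F 0.0 [0.4 0.2 0.3]
rel t 32.3 [ 620.5 -148.6  149.6] gap 75.9 F 0.0 [ 0.2 -1.1 -0.6]
jar [636.02411671 -48.21455168] [array([635.9, -48. ]), array([41.8, 44.1]), np.float64(44.0)]
wide [619.07349871 -54.4247703 ] [array([620.8, -56.4]), array([13.7, 38.1]), np.float64(25.6)]
brush [ 603.46938217 -244.38582539] [array([ 603.5, -244.2]), array([ 42.1, 119.2]), np.float64(81.2)]
small [442.08322407  -9.05372159] [array([442. ,  -9.7]), array([40.4, 38.7]), np.float64(88.3)]
targets (cam) [ 620.85 -148.05] [ 605.72391798 -246.89938868] [635.97608202 -49.20061132]
 t 34.5 [440.8 149.2 160.4] gap 59.8 F 0.0 [ 0.4 -1.2  0.1]
```

View pics/w3.png

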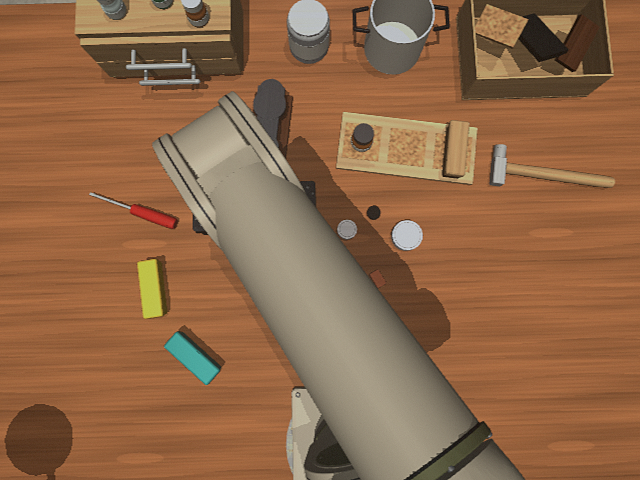

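The jar at (363,135) and brush at (456,148) are on their patches. The wide tin was missed and is still near (407,235). I need to see how it sits now.

Run:
```python
from vis import *; from arm import *
c=dict(np.load("top3.npz"));W=world(c)
for k,p,h in(("wide",(407,235),26),("wide lo",(407,235),20)):
    mm=face(c,W,p,h,7,50);print(k,W[p[1],p[0]],W[225:246:5,397:418:5,2].round(1).tolist(),centroid(c,mm,h),[np.round(x,1) for x in rect(c,mm,h)])
s=cams.camera("scene");np.savez("scene3.npz",**s)
cv2.imwrite("pics/s3.png",cv2.resize(s["frame"][180:420,30:330],None,fx=2.5,fy=2.5))
```

```text
wide [ 424.40461594 -136.11471337   27.31424505] [[26.4, 25.1, 26.0, 24.3, 26.0], [23.1, 25.5, 27.8, 25.6, 25.1], [22.7, 23.2, 27.3, 24.8, 26.6], [25.1, 26.7, 23.2, 28.0, 25.1], [27.0, 22.7, 24.9, 25.7, 25.5]] (array([ 425.13227299, -134.90357626]), np.float64(30.2144461073691)) [array([ 424.8, -134.3]), array([62.2, 63.8]), np.float64(42.8)]
wide lo [ 424.40461594 -136.11471337   27.31424505] [[26.4, 25.1, 26.0, 24.3, 26.0], [23.1, 25.5, 27.8, 25.6, 25.1], [22.7, 23.2, 27.3, 24.8, 26.6], [25.1, 26.7, 23.2, 28.0, 25.1], [27.0, 22.7, 24.9, 25.7, 25.5]] (array([ 425.50866675, -135.21773741]), np.float64(26.390567083147985)) [array([ 424.5, -135.5]), array([64. , 62.1]), np.float64(88.3)]
```

View pics/s3.png

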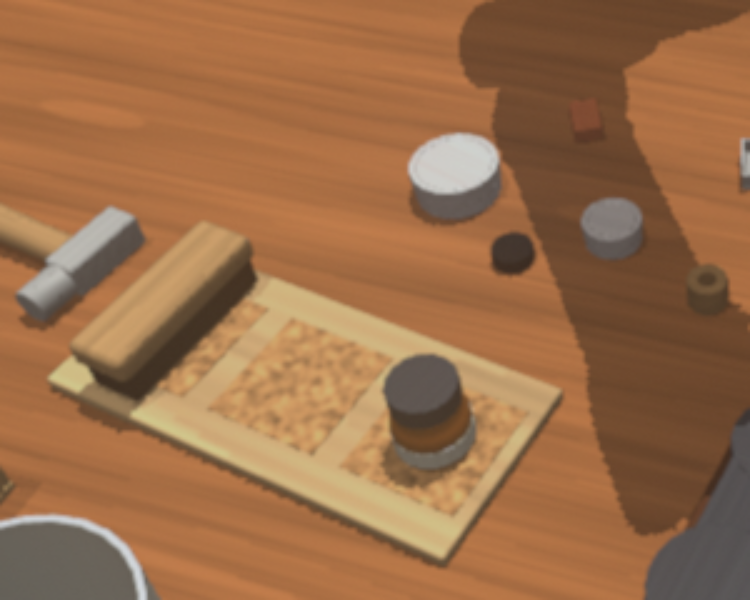

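The scene view shows the jar upright and the brush bristles down on the board, with the wide tin flat and almost where it was at crop (455,172). I'll retry that grasp in stages and check before lifting.

Run:
```python
from vis import *; from arm import *
E=np.array([.1,.8])
p=np.array([424.8,-135.2])-E
env.gripper_to(86); over(p,90,np.pi/2); line(p,2,100); stat("low")
for g in(72,66): env.gripper_to(g,8); stat(g)
env.gripper_to(60,8); stat("g60")
s=cams.camera("scene");cv2.imwrite("pics/g4.png",cv2.resize(s["frame"][120:320,80:330],None,fx=3,fy=3))
```

```text
low t 37.5 [ 425.2 -135.9    2.5] gap 85.9 F 0.0 [-0.5 -1.   0.6]
72 t 38.1 [ 424.7 -136.     2. ] gap 72.0 F 0.0 [-0.5  0.   0. ]
66 t 38.5 [ 424.7 -136.     2. ] gap 66.3 F 0.0 [1.1 0.  0.8]
g60 t 38.8 [ 424.7 -136.     2. ] gap 62.3 F 8.0 [-0.3 -0.8  0.7]
```

View pics/g4.png

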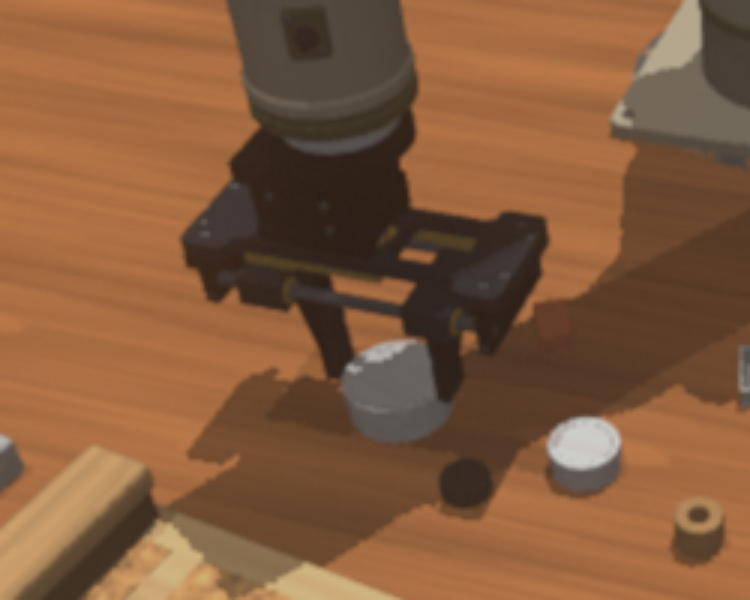

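The fingers now hold the wide tin (crop (397,390), gap 62.3). I'll firm the grip, lift gently and place it.

Run:
```python
from vis import *; from arm import *
E=np.array([.1,.8]);b=np.array([620.85,-148.05])-E;yaw=np.radians(-8.7)
env.gripper_to(55,18);stat("g")
p=env.get_obs()["ee_pos"][:2]
line(p,20,60);stat("lift")
g=env.get_obs()["finger_gap"]
if g>58:
    line(p,150,200);stat("up")
    if env.get_obs()["finger_gap"]>58: place(b,13.5,yaw+np.pi/2,78)
```

```text
g t 39.1 [ 424.7 -136.     2. ] gap 61.7 F 18.0 [ 0.1 -0.6  0.5]
lift t 39.5 [ 424.9 -135.7   20.1] gap 61.6 F 18.0 [-0.2  0.1 -0.6]
up t 40.3 [ 424.  -135.9  148.9] gap 62.0 F 18.0 [-0.5  0.7 -0.7]
down t 42.9 [ 620.8 -149.    13.6] gap 62.0 F 18.0 [ 0.6  0.  -1.5]
rel t 44.2 [ 620.5 -148.6  149.6] gap 78.1 F 0.0 [-0.1  0.3 -0. ]
```

Run:
```python
from vis import *; from arm import *
yaw=np.radians(-8.7)
env.gripper_to(58); over([380,276],160,np.pi/2)
c=cams.camera("top");np.savez("top5.npz",**c);W=world(c)
for k,p,h,t in(("jar",(361,130),65,4),("wide",(407,140),36,4),("brush",(453,148),54,4),("small",(347,229),20,4),("board",(400,175),10,4),("heel",(275,241),20,4)):
    mm=face(c,W,p,h,t,75 if k=="board" else 45);print(k,mm.sum(),centroid(c,mm,h)[0],[np.round(x,1) for x in rect(c,mm,h)])
s=cams.camera("scene");np.savez("scene5.npz",**s)
cv2.imwrite("pics/w5.png",cv2.resize(c["frame"][100:270,250:500],None,fx=3,fy=3));stat()
```

```text
jar 325 [636.57541728 -48.17855701] [array([636.9, -47.8]), array([42.3, 42.5]), np.float64(23.6)]
wide 666 [ 620.98093094 -147.69167215] [array([ 621.3, -147.9]), array([62.4, 63.7]), np.float64(25.3)]
brush 928 [ 603.82323021 -245.49717109] [array([ 603.7, -244.5]), array([ 41.2, 118.7]), np.float64(81.2)]
small 292 [442.19566167  -9.08084956] [array([442. ,  -9.7]), array([40.4, 38.7]), np.float64(88.3)]
board 4818 [ 616.43875385 -131.84981339] [array([ 620.7, -148. ]), array([299.5, 131.3]), np.float64(81.2)]
heel 666 [424.05959745 144.56412674] [array([421.9, 144.8]), array([51.1, 62.3]), np.float64(88.9)]
 t 46.8 [380.8 275.3 160.1] gap 57.9 F 0.0 [0.4 0.7 0.1]
```

View pics/w5.png

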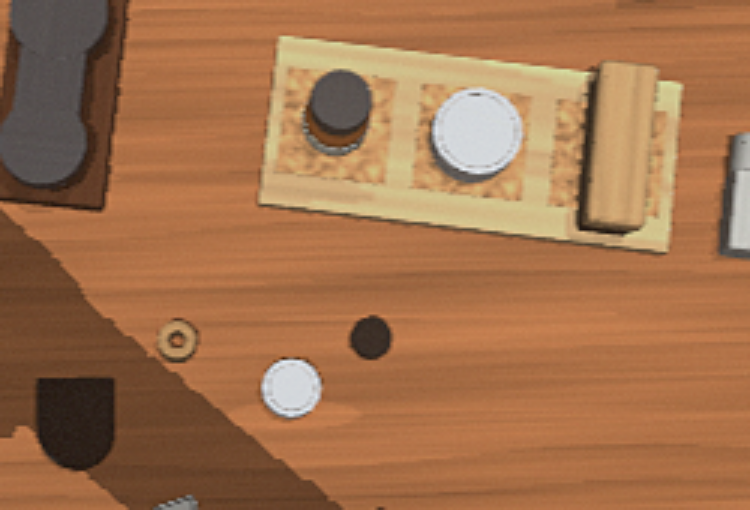

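The wide tin is centred on the middle patch (crop (477,132)), and the jar and brush are in place. Next the small tin goes on top of it, then the heel.

```bash
cat >> arm.py <<'E'
def pick2(xy,z,a,opening,w,effort,up=150):
    env.gripper_to(opening); over(xy,max(z+60,90),a); line(xy,z,120); env.hold(.15)
    env.gripper_to(w+2,8); env.gripper_to(w-6,8); env.gripper_to(w-8,effort); stat("grip"); line(xy,z+15,80)
    if env.get_obs()["finger_gap"]<w-5: raise SystemExit("missed")
    line(xy,up,250); stat("up")
E
python3 - <<'E'
from vis import *; from arm import *
E=np.array([.1,.8]);b=np.array([620.85,-148.0])-E;yaw=np.radians(-8.7)
pick2(np.array([442.1,-9.4])-E,2,np.pi/2,58,42,15)
place(b,38.8,yaw+np.pi/2,58)
h=np.array([421.9,144.4])-E;a=-.02
pick2(h+10*np.array([np.cos(a),np.sin(a)]),3,np.pi/2+a,72,54,15)
l=np.array([613.3,160.1])-E;a=-.131
place(l+10*np.array([np.cos(a),np.sin(a)]),63.7,np.pi/2+a,68)
over([380,330],160,np.pi/2)
c=cams.camera("top");np.savez("top6.npz",**c);W=world(c)
for k,p,h,t in(("jar",(361,130),65,4),("wide",(407,140),36,4),("brush",(453,148),54,4),("small",(407,142),56,4),("heel",(264,142),80,4)):
    mm=face(c,W,p,h,t,45);print(k,mm.sum(),centroid(c,mm,h)[0],[np.round(x,1) for x in rect(c,mm,h)])
s=cams.camera("scene");np.savez("scene6.npz",**s)
cv2.imwrite("pics/w6.png",cv2.resize(c["frame"][60:200,230:490],None,fx=3,fy=3))
cv2.imwrite("pics/s6.png",cv2.resize(s["frame"][200:480,30:430],None,fx=2,fy=2));stat()
E
```

```text
grip t 50.6 [442.  -10.2   2. ] gap 34.1 F 0.0 [-1.2 -0.4 -0. ]missed
```

Run:
```python
from vis import *; from arm import *
stat()
s=cams.camera("scene");cv2.imwrite("pics/g7.png",cv2.resize(s["frame"][150:320,180:380],None,fx=3,fy=3))
```

```text
t 50.9 [442.3  -9.8  17.1] gap 34.2 F 0.0 [-0.2 -0.7  0.2]
```

View pics/g7.png

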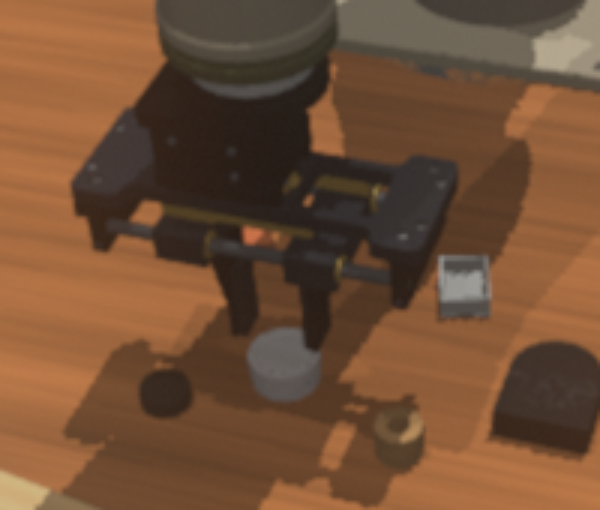

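Run:
```python
from vis import *; from arm import *
s=cams.camera("scene");np.savez("scene7.npz",**s);W=world(s)
pr=lambda p:cv2.projectPoints(np.array(p,float),s["rvec"],s["tvec"],s["mtx"],None)[0].reshape(-1,2).round(1)
print(((pr([[442.3,-9.8-17,17],[442.3,-9.8+17,17],[442.3,-9.8,20],[442.3,-9.8-17,36],[442.3,-9.8+17,36]])-[180,150])*3).tolist())
mm=face(s,W,(275,266),20,5,30);print(mm.sum(),centroid(s,mm,20),rect(s,mm,20))
c=dict(np.load("scene0.npz"));m0=face(c,world(c),(275,266),20,5,30);print(m0.sum(),centroid(c,m0,20),rect(c,m0,20))
# finger geometry from depth: points above z 22 near the tool
sel=(np.abs(W[...,0]-442)<25)&(np.abs(W[...,1]+10)<50)&(W[...,2]>22)&(W[...,2]<75)
for z in range(22,75,6):
    k=sel&(np.abs(W[...,2]-z)<3)
    if k.sum():print(z,k.sum(),"x",np.percentile(W[k][:,0],[2,98]).round(),"y",np.sort(W[k][:,1])[::max(1,k.sum()//10)].round())
o=env.get_obs();print(o["tcp_rot"],o["joint_positions"])
```

```text
[[252.30000000000007, 350.69999999999993], [307.5, 362.09999999999997], [279.30000000000007, 352.80000000000007], [249.30000000000007, 327.0], [305.40000000000003, 338.40000000000003]]
354 (array([443.68511158,  -7.58288662]), np.float64(21.23032733700184)) ((443.57958984375, -8.036487579345703), (46.45658493041992, 38.85182189941406), 46.562835693359375)
381 (array([442.8528823 ,  -6.79501129]), np.float64(22.025082668269306)) ((443.2812805175781, -7.021074295043945), (46.827125549316406, 39.67558670043945), 19.527177810668945)
22 34 x [425. 461.] y [-27. -23. -20. -18. -17. -14.  -7.  -5.  -4.   1.   8.  12.]
40 33 x [431. 454.] y [-31. -30. -27. -25. -25. -24. -23.  11.  17.  18.  19.]
46 46 x [432. 453.] y [-33. -31. -27. -25. -24. -24.  13.  15.  18.  18.  19.  19.]
52 56 x [431. 453.] y [-32. -29. -27. -24. -24. -24.  12.  16.  18.  19.  19.  19.]
58 49 x [434. 454.] y [-32. -29. -27. -25. -25. -24. -24.  11.  14.  17.  18.  19.  19.]
64 53 x [431. 454.] y [-34. -30. -28. -26. -25. -24. -24.  12.  15.  19.  20.]
70 50 x [434. 453.] y [-35. -32. -28. -26. -25. -25.  11.  15.  19.  21.]
[-1.00425269e-04 -1.67064046e-04  9.99999975e-01  1.05270011e-04] [-1.08326944  0.23748866  1.10360664  2.16446542 -0.27455908  0.88750507
  1.75596064]
```

The small tin hasn't moved. In the crop the fingers end at (240,330) and (315,345), which corresponds to about 19 mm above the reported TCP. So the real fingertips are shorter than stated, and the pads closed above the tin. I'll go lower with a force guard.

```bash
cat >> arm.py <<'E'
def guarded(xy,z0,z1,step=2,lim=4):
    z=z0
    while z>z1:
        z-=step; line(xy,z,40); f=env.get_obs()["contact_force"][2]
        if f>lim: print("touch at",z,f); z+=2; line(xy,z,40); break
    return z
E
python3 - <<'E'
from vis import *; from arm import *
E=np.array([.1,.8]);p=np.array([442.3,-9.3])-E
line(p,40,150);env.gripper_to(60);line(p,2,120)
z=guarded(p,2,-12);stat("z")
env.gripper_to(44,8);env.gripper_to(36,8);stat("close");env.gripper_to(30,15);stat("grip")
line(p,z+15,80);stat("lift");print(z)
s=cams.camera("scene");cv2.imwrite("pics/g8.png",cv2.resize(s["frame"][150:320,180:380],None,fx=3,fy=3))
E
```

```text
z t 54.3 [442.1 -10.2 -12.1] gap 59.9 F 0.0 [-0.3 -0.1 -0.3]
close t 55.2 [442.2 -10.1 -12. ] gap 40.5 F 8.0 [-0.7 -0.5 -0.3]
grip t 55.4 [442.2 -10.1 -12. ] gap 40.6 F 15.0 [-0.2 -0.   0.3]
lift t 55.7 [442.5  -9.7   3.1] gap 40.2 F 15.0 [-1.3  1.  -0.2]
-12
```

View pics/g8.png

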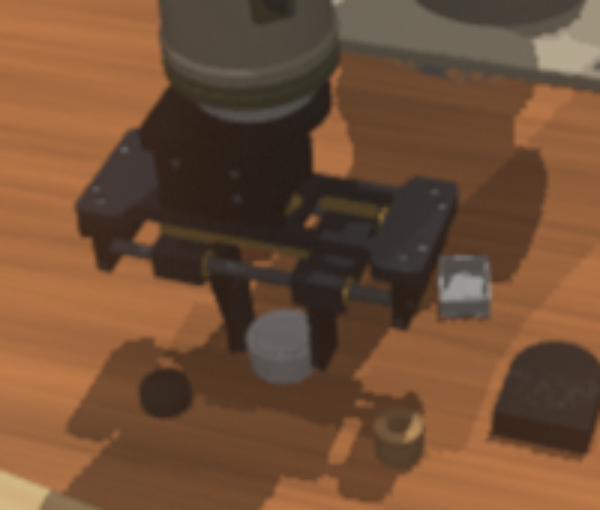

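The small tin is held level at crop (283,345). Next it goes onto the wide tin, and then the heel with the same finger allowance.

```bash
python3 - <<'E'
from vis import *; from arm import *
E=np.array([.1,.8]);b=np.array([620.85,-148.0])-E;yaw=np.radians(-8.7)
p=env.get_obs()["ee_pos"][:2];line(p,140,200)
place(b,24.8,yaw+np.pi/2,58)
h=np.array([421.9,144.4])-E;a=-.02;p=h+10*np.array([np.cos(a),np.sin(a)])
env.gripper_to(72);over(p,70,np.pi/2+a);line(p,0,120);z=guarded(p,0,-12,3)
env.gripper_to(56,8);env.gripper_to(46,8);env.gripper_to(40,15);stat("grip")
line(p,z+15,80);stat("lift")
if env.get_obs()["finger_gap"]<49: raise SystemExit("missed")
line(p,150,250)
l=np.array([613.3,160.1])-E;a=-.131
place(l+10*np.array([np.cos(a),np.sin(a)]),z+60.8,np.pi/2+a,66)
E
python3 - <<'E'
from vis import *; from arm import *
over([300,400],200,np.pi/2)
c=cams.camera("top");np.savez("top6.npz",**c);W=world(c)
for k,p,h,t in(("jar",(361,130),65,4),("wide",(407,155),36,4),("brush",(453,148),54,4),("small",(407,142),56,4),("heel",(264,142),80,4)):
    mm=face(c,W,p,h,t,45);print(k,mm.sum(),centroid(c,mm,h)[0],[np.round(x,1) for x in rect(c,mm,h)])
s=cams.camera("scene")
A=cv2.resize(c["frame"][70:200,230:490],None,fx=2.3,fy=2.3);B=cv2.resize(s["frame"][270:480,40:440],(A.shape[1],299))
cv2.imwrite("pics/w6.png",np.vstack([A,B]));stat()
E
```

```text
down t 59.1 [ 620.7 -148.9   24.7] gap 40.2 F 15.0 [ 0.3 -0.1 -0.7]
rel t 60.4 [ 620.7 -148.6  150. ] gap 58.2 F 0.0 [ 0.2  0.3 -0.7]
grip t 65.1 [431.8 143.4 -12. ] gap 53.9 F 15.0 [-0.7 -0.9  0.2]
lift t 65.5 [432.  143.8   3.2] gap 53.7 F 15.0 [-0.1  0.8 -0.4]
down t 68.9 [623.2 157.9  48.7] gap 54.1 F 15.0 [ 0.4  0.4 -1.4]
rel t 70.0 [623.2 158.1 150.4] gap 66.0 F 0.0 [-0.3  0.   0.4]
jar 325 [636.49156674 -48.32870698] [array([636.4, -48.5]), array([41.8, 42.5]), np.float64(44.0)]
wide 328 [ 615.57386686 -144.24204995] [array([ 620.7, -147.5]), array([63.3, 62.9]), np.float64(64.0)]
brush 934 [ 604.36098331 -245.33340304] [array([ 604.3, -245. ]), array([ 40.9, 117.3]), np.float64(81.6)]
small 300 [ 620.32615301 -147.09459814] [array([ 620.5, -146.4]), array([39.9, 41.5]), np.float64(87.0)]
heel 732 [615.50893514 159.63227244] [array([613.4, 160. ]), array([54.7, 64.3]), np.float64(82.9)]
 t 71.6 [301.1 399.3 199.9] gap 66.4 F 0.0 [-0.  -0.4  0.7]
```

View pics/w6.png

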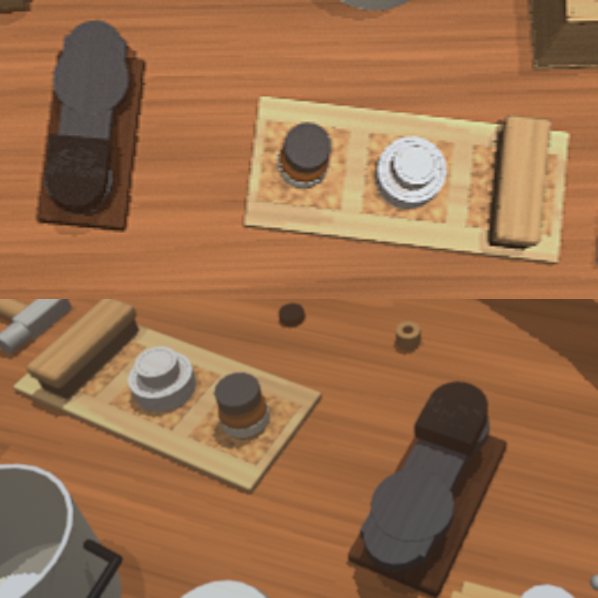

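The picture shows everything in place: jar upright, tins stacked on the middle patch, brush straight across the far patch, and heel on the seat with its round edge at the last's round end. All are within about 2 mm of target, so I'm handing in.

```bash
python3 -c "
from plant import env
print(env.job_done())"
```

```text
the job is handed in; nothing more can be done
None
```

The job is handed in at about 72 s, with the jar, brush, stacked tins and heel all measured within about 2 mm of their places and the jar never tipped; the two tins each needed a second grasp.

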